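# Push the locked filter slide out of a vacuum filter unit with a pin tool

## Robot

A 6-joint arm with a two-finger parallel gripper is mounted at the origin on a cart in front of the work surface, level with it; the furniture and walls round the work are solid. World frame = base frame: x ahead of the robot, y to its left, z up, the work surface at z = 0. Lengths are in m, angles in degrees, forces in N, time in s.
With the tool pointing down it reaches from about 0.25 to 0.725 m from the base axis. Payload 9.7 kg.
Tool frame: the origin (TCP) lies midway between the tips of the shut fingers; the grasp point (between the pads) lies 19 mm behind it; x points along the fingers, y is the direction in which the jaws open and shut, and the axes are right-handed (so a half turn about x gives the same grasp; the last joint's range is limited). The gripper opens to 85 mm and grips with 20 to 120 N. Pads are 22 mm wide; open, the fingers measure 114 mm over their backs; the gripper's body (76 mm by 85 mm) begins 54 mm behind the grasp point. The pads swing forward as they close: fully open they stand 13 mm farther back than shut.
Start: joints at [-75.974, 4.979, 10.078, 95.1, 0, 90], TCP at [0.133, -0.534, 0.231] pointing down, gripper open.
Joint ranges: [-179.16, 179.16], [-48.56, 103.87], [-65.8, 70.77], [-126.05, 130.52], [-82.76, 87.17], [-180, 180]. Speed limits (degrees/s): [127.2, 127.2, 147.25, 180, 180, 180].

## Interface

Orientations are given as [roll, pitch, yaw] about the fixed x, y, z axes, in that order (R = Rz(yaw) Ry(pitch) Rx(roll)).
In Python, from workcell import bot, cams gives the robot as it stands.
- The arm moves only by the tool apply_moves, never from a script. Its argument "commands" is a list of rows, each a list of 5 numbers: the shift along the tool's x, y, z in m, then the turn about the tool's x in rad, then the opening, from -1 (shut) to 1 (fully open). In form: [[tx, ty, tz, roll, hand], ...]. A call has 1 to 12 rows; each row is the pose to reach, as a shift and turn from the pose measured when the call began, along the tool's axes at that moment; what a row does not reach only later rows make up. A row lasts 1/10 s, in which the tool goes at most 50 mm and 8.59 degrees, less where a joint would pass 70% of its speed; a pose out of reach is approached as far as the arm can. A call with a gripper value outside its range is refused whole. The fingers move at their own pace and stop on an object; "newtons" is the grip in N (left out, the last holds). Time passes only in rows, so rows that repeat a pose let the fingers close. It gives the time, the measured TCP pose, the force and the opening at its end, in the units of the state.
- bot.get_obs(): the state, without advancing time (a new reading comes with each control period).
- cams.camera(name): name is "scene" or "top"; returns a dict with "frame" (400x640x3 uint8, blue, green, red), "depth" (400x640 float32, m along the optical axis (not along the pixel's ray), 0 where there is no reading), "camera_matrix" (3x3 intrinsics, pixels), "R" (3x3) and "t" (3): a world point X has camera coordinates R X + t. Camera axes: x right, y down, z forward; pixel columns grow to the right and rows downward; lengths in m; the calibration is good to about 2 mm. A picture is of the moment at which its call begins.
- bot.job_done(): hands the job in, once; it reports no verdict.
Trained networks look in the newest picture that a camera, given by its name, has taken for a name from the list of things; names that differ only in an ending like _2 or _b are one class to them, and where a whole thing is asked for, a point or a joint stands for the part that bears it (a point fixed in the world has none). Each returns a list of dicts, best first, with "confidence" (0 to 1); they miss things now and then, are a little off and sometimes report something else, mostly with a low value. They report only what shows in the picture. A call takes as long as a camera call.
- cams.spot_in(name, camera): "rect" ([left, top, right, bottom] in pixels, round what is visible of it).
The state is a dict: "time": time; "q": joint angles; "qd": joint speeds; "joint_efforts": joint torques, N m; "ee_pos": TCP position; "tcp_rot": TCP orientation; "wrist_force": force on the tool from outside, world axes, zero at the start; "torque": the same for the moment, N m; "opening": finger opening in m.
Only numpy, scipy, OpenCV 4.12 (cv2) and the standard library are available. Lean on these libraries where they do the work, as an engineer would, in place of code of your own. Each camera call takes 0.05 s, during which the arm holds its last target. There are 200 camera calls.

## Task

The filter in the blue vacuum-line filter unit is due for changing. Take the yellow-handled pin tool from its wooden stand, push the sunk orange release button right down with the pin and, keeping it held down, push the black filter slide out with the same pin to its end stop; then lift the pin out so that the button springs up and locks the slide there, and stand the tool back in its hole in the stand. Be gentle, never loading the unit with more than 18 N, and leave the mixing cups, the marker and the syringe where they are.

Things in the scene. Friction and masses are not known exactly. Their poses are not given: they have to be found in the camera images.
- filter_unit: Filter unit, bolted down: blue housing 130 x 70 mm on a dark steel foot 156 x 94 mm, aluminium roof (6 mm thick) with its top face 34 mm above the bench, a brass hose barb 27 mm long on each long side. Origin: underside, under the housing's middle; z up; x towards the closed back. The slide leaves at the front, along -x.
- unit_top (a point): On the roof's top face, centre of the round 'closed' window (18 mm), right above the button while the slide is closed; axes as filter_unit. From here a slot 9 mm wide runs 60 mm along -x through the roof, with two more 18 mm windows on it: halfway (30 mm on) and out (60 mm on).
- out_window (a point): On the roof's top face, centre of the 'out' window; axes as filter_unit. The orange button rides in the slide and stands here at the end stop. Its head is 16 mm wide, rim 1.5 mm below the roof's top face when up; in it a socket 9 mm wide, 3 mm deep takes the pin, whose side then pushes the slide by the socket's wall. Stroke 6.5 mm to a hard stop; spring 3 N at first, 7 N when down.
- slide_front (a point): Middle of the front face of the black filter slide (plate 62 mm wide, 26 mm high, thumb lip on its upper edge); axes as filter_unit. Closed, it lies 96 mm along -x from unit_top and 14.5 mm lower. Behind it the slide carries the grey and white filter disc.
- filter_slide (a joint): How far the slide is out, in m: 0 closed, 0.060 at its end stop. It drags with about 3 N. It is free only while the button is pressed by 4.5 mm or more; otherwise the button's head catches on the lips beside the slot after 2 to 3 mm. Let up on the way, the button springs into the halfway window and locks there. It springs up in the out window from 0.0588 on.
- stand_hole (a point): Centre of the mouth of the 15 mm through hole in the pin stand, on its top face; z up. The stand is a fixed wooden block 60 x 96 x 55 mm on the side bench (top 5 mm above the main bench), hole in its middle; two 8 mm holes 32 mm either side, along y, stay empty.
- pin_handle (a point): Middle of the yellow handle (15 mm square, 54 mm long) of the pin tool, 0.1 to 0.2 kg, upright in the stand; z up, x and y square to the flats. 30 mm below: underside of a 20 mm collar that sits on the stand; then a nose 12 mm wide, 14 mm long; then a 5 mm pin in a collet, whose stick-out differs each time: its tip is 66 to 82 mm below this point.
- mix_cup_3: White mixing cup, 57 mm wide, 52 mm high, the nearest of three, standing loose on the side bench; origin at the centre of its underside. Bystander.
- marker: Marker with green cap, 12 x 124 x 14 mm, lying loose on the main bench; origin at the centre of its underside. Bystander.
- syringe: White resin syringe, 21 x 120 x 21 mm, lying loose on the side bench; origin at the centre of its underside. Bystander.

How it is judged:
By the outcome, as a careful person would: the job done as asked, in the order asked, and still so for the second after the job is handed in, with the robot touching nothing.
It also fails if it takes over 72 s, if anything falls off the work surface, if the arm or the gripper's body presses on something with over 40 N, if the wrist force passes 120 N, or if a joint passes its speed limit or range.

## Working session

There is one attempt and no reset: what is moved stays moved. The work goes in short steps, Python scripts to look and compute and a tool call to move; the robot and the scene stay as the last step left them, time stands still between calls to the robot, and variables do not carry over. Pictures are saved under pics/ and viewed, about 8 in all and at most 12, crops included, and the job is handed in when it is done.

Besides the shell and the picture viewer there is one more tool, called after ">>>" as name(argument=value, ...) on one line, values as JSON. apply_moves: Moves the arm, as the interface text tells. Its arguments: {"type":"object","properties":{"commands":{"type":"array"},"newtons":{"type":"number"}},"required":["commands"]}

```bash
mkdir -p pics; cat > h.py <<'E'
import numpy as np, cv2
from workcell import bot, cams
def pts(c):
    K=c["camera_matrix"];d=c["depth"];v,u=np.mgrid[:400,:640]
    X=np.stack([(u-K[0,2])/K[0,0]*d,(v-K[1,2])/K[1,1]*d,d],-1)
    return (X-c["t"])@c["R"]
def proj(c,X):
    p=c["camera_matrix"]@(c["R"]@np.array(X)+c["t"]);return p[:2]/p[2]
E
cat > a.py <<'E'
from h import *
np.set_printoptions(precision=4,suppress=True)
o=bot.get_obs();print(o)
for n in("scene","top"):
    c=cams.camera(n);cv2.imwrite(f"pics/{n}0.png",c["frame"]);np.savez(f"{n}0.npz",**c)
    print(n,c["camera_matrix"].tolist(),"campos",-c["R"].T@c["t"],c["R"])
    P=pts(c)
    for k in["filter_unit","unit_top","slide_front","pin_handle","stand_hole","mix_cup_3","marker","syringe"]:
        for r in cams.spot_in(k,n)[:4]:
            u,v=int((r["rect"][0]+r["rect"][2])/2),int((r["rect"][1]+r["rect"][3])/2)
            print(k,np.round(r["rect"],1),round(r["confidence"],2),P[min(v,399),min(u,639)])
E
python3 a.py
```

```text
{'time': 0.0, 'q': array([-75.9736,   5.0107,  10.0337,  95.0992,  -0.0009,  89.9999]), 'qd': array([ 0.0498,  0.0206,  0.0522,  0.0216, -0.0454,  0.0309]), 'joint_efforts': array([  0.0008, -52.038 ,  46.4814,   0.0158,   0.    ,  -0.    ]), 'ee_pos': array([ 0.1332, -0.5334,  0.2306]), 'tcp_rot': array([-89.3496,  89.9238, 104.6768]), 'wrist_force': array([ 0.4369,  0.3142, -0.2078]), 'torque': array([ 0.0278, -0.0142, -0.02  ]), 'opening': 0.0857202323598525}
scene [[408.5013993741997, 0.0, 311.87393615838624], [0.0, 408.5013993741997, 201.92027476382427], [0.0, 0.0, 1.0]] campos [-0.0042 -0.827   0.5993] [[ 0.8203 -0.5713  0.0252]
 [-0.2325 -0.3734 -0.8981]
 [ 0.5225  0.7308 -0.4392]]
filter_unit [293.3 198.8 299.9 224.1] 0.64 [0.6208 0.1319 0.007 ]
pin_handle [326.2 225.6 334.2 250.2] 0.5 [ 0.5292 -0.1605  0.0894]
stand_hole [308.6 233.3 350.9 273.8] 0.82 [ 0.5101 -0.1837  0.063 ]
mix_cup_3 [371.6 217.4 390.  246.9] 0.65 [ 0.7019 -0.1584  0.0483]
syringe [359.9 291.7 389.1 329.7] 0.79 [ 0.4958 -0.3616  0.0248]
top [[413.23697449699847, 0.0, 311.7447143231729], [0.0, 413.23697449699847, 199.54103001994466], [0.0, 0.0, 1.0]] campos [0.4683 0.0013 1.1976] [[-0.0004 -1.      0.0056]
 [-0.9936 -0.0002 -0.1131]
 [ 0.1131 -0.0056 -0.9936]]
filter_unit [229.1 181.2 290.  242.4] 0.69 [0.5693 0.1453 0.02  ]
unit_top [233.7 184.6 289.4 242. ] 0.71 [0.5639 0.1401 0.0157]
slide_front [248.6 201.  283.2 236.7] 0.71 [0.5491 0.1276 0.023 ]
pin_handle [361.7 219.5 371.4 228.5] 0.5 [ 0.5269 -0.1469  0.1161]
stand_hole [344.4 209.5 381.1 239.2] 0.91 [ 0.5297 -0.1428  0.0659]
mix_cup_3 [346.7 149.5 369.7 170. ] 0.62 [ 0.724  -0.1415  0.0047]
mix_cup_3 [248.2 200.9 283.9 233. ] 0.33 [0.5537 0.1233 0.0378]
marker [159.6 248.7 181.8 266.4] 0.51 [0.439  0.3969 0.0118]
syringe [416.8 229.6 453.1 244.5] 0.79 [ 0.4951 -0.352   0.0233]
```

```bash
python3 - <<'E'
import cv2
a=cv2.imread("pics/top0.png");cv2.imwrite("pics/top0c.png",cv2.resize(a[140:280,200:400],None,fx=4,fy=4,interpolation=cv2.INTER_CUBIC))
E
```

```text
(no output)
```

View pics/scene0.png

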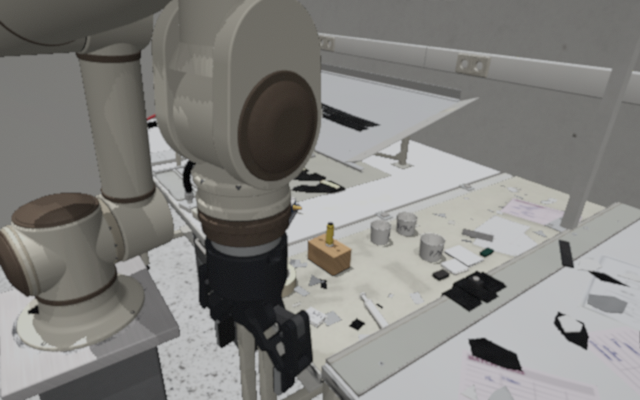

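View pics/top0c.png

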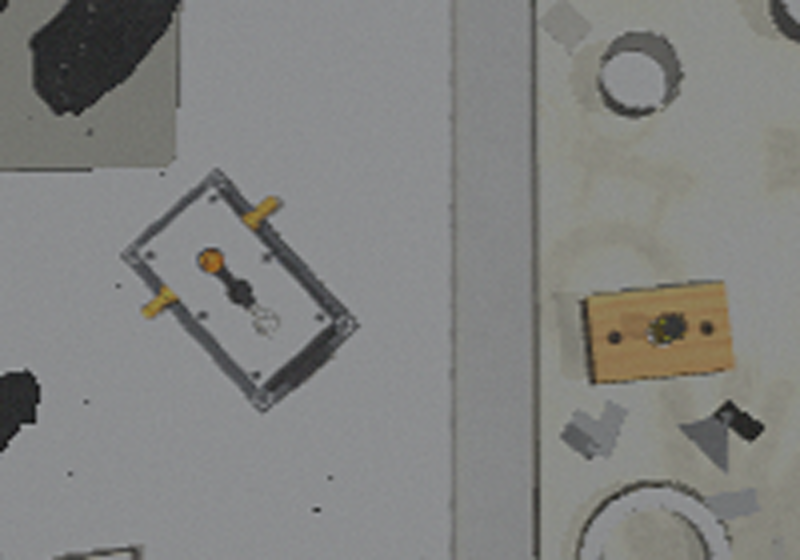

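```bash
cat >> h.py <<'E'
def onplane(c,uv,z):
    K=c["camera_matrix"];R=c["R"];o=-R.T@c["t"]
    d=R.T@np.array([(uv[0]-K[0,2])/K[0,0],(uv[1]-K[1,2])/K[1,1],1]);return o+d*(z-o[2])/d[2]
E
cat > b.py <<'E'
from h import *
np.set_printoptions(precision=4,suppress=True)
c=dict(np.load("top0.npz"));P=pts(c);f=c["frame"];hsv=cv2.cvtColor(f,cv2.COLOR_BGR2HSV)
def cc(u,v):return (200+(u+.5)/4-.5,140+(v+.5)/4-.5)
b=onplane(c,cc(210,261),.0325);w=onplane(c,cc(265,320),.034);h=onplane(c,cc(240,291),.034)
print("button",b,"out",w,"half",h,"len",np.hypot(*(w-b)[:2]),"yaw x+",np.degrees(np.arctan2(*(b-w)[1::-1])))
v,u=np.mgrid[:400,:640]
m=((u>225)&(u<295)&(v>175)&(v<248)&(P[...,2]>.027)&(P[...,2]<.042)).astype(np.uint8)
print("roof z",np.median(P[...,2][m>0]),m.sum())
r=cv2.minAreaRect(P[m>0][:,:2].astype(np.float32)*1000);print("roof rect",r)
m=((u>340)&(u<390)&(v>203)&(v<245)&(P[...,2]>.053)&(P[...,2]<.068)).astype(np.uint8)
print("stand z",np.median(P[...,2][m>0]),m.sum(),"rect",cv2.minAreaRect(P[m>0][:,:2].astype(np.float32)*1000))
for q in[(615,337),(707,327)]:print("side hole",onplane(c,cc(*q),.06))
for q in[(588,298),(723,282),(735,370),(592,384)]:print("corner",onplane(c,cc(*q),.06))
s=dict(np.load("scene0.npz"));
for C in(c,s):
    PP=pts(C);m=(np.hypot(PP[...,0]-.525,PP[...,1]+.15)<.05)&(PP[...,2]>.068)&(PP[...,2]<.2)
    print("tool",m.sum());Q=PP[m];print(Q[np.argsort(Q[:,2])][::4] if m.sum()>60 else Q[np.argsort(Q[:,2])])
E
python3 b.py
```

```text
button [0.5856 0.1635 0.0325] out [0.5437 0.1239 0.034 ] half [0.5642 0.1418 0.034 ] len 0.0576293200894011 yaw x+ 43.3644749237473
roof z 0.03441191580260516 1150
roof rect ((570.4208374023438, 136.9697723388672), (151.99859619140625, 111.64363861083984), 56.264652252197266)
stand z 0.060357475104372726 699 rect ((533.6190185546875, -150.45932006835938), (60.04708480834961, 96.63501739501953), 5.462625026702881)
side hole [ 0.5303 -0.1197  0.06  ]
side hole [ 0.5372 -0.1833  0.06  ]
corner [ 0.5572 -0.1014  0.06  ]
corner [ 0.5683 -0.1949  0.06  ]
corner [ 0.5076 -0.202   0.06  ]
corner [ 0.4981 -0.1036  0.06  ]
tool 49
[[ 0.5377 -0.1152  0.0681]
 [ 0.5266 -0.1528  0.0725]
 [ 0.5266 -0.1446  0.0729]
 [ 0.5374 -0.1419  0.0734]
 [ 0.5291 -0.1442  0.0757]
 [ 0.5314 -0.1432  0.0837]
 [ 0.5341 -0.1432  0.0842]
 [ 0.5259 -0.1456  0.0857]
 [ 0.5393 -0.143   0.0863]
 [ 0.5362 -0.1422  0.0925]
 [ 0.5281 -0.1444  0.0947]
 [ 0.5306 -0.1441  0.0974]
 [ 0.5252 -0.1465  0.0988]
 [ 0.5328 -0.1432  0.1049]
 [ 0.5351 -0.1424  0.1107]
 [ 0.5272 -0.1448  0.1117]
 [ 0.5272 -0.1553  0.1121]
 [ 0.5376 -0
[... 1296 characters left out ...]
 0.5374 -0.1575  0.0909]
 [ 0.5269 -0.1552  0.0932]
 [ 0.5299 -0.1592  0.0942]
 [ 0.5272 -0.1545  0.0955]
 [ 0.5359 -0.159   0.0978]
 [ 0.5332 -0.1584  0.0984]
 [ 0.5336 -0.1578  0.1008]
 [ 0.5248 -0.1493  0.1021]
 [ 0.5343 -0.1567  0.1028]
 [ 0.527  -0.1501  0.1046]
 [ 0.5273 -0.1578  0.1055]
 [ 0.5351 -0.1553  0.1074]
 [ 0.5362 -0.1578  0.1083]
 [ 0.5278 -0.1568  0.1104]
 [ 0.5405 -0.156   0.1117]
 [ 0.5254 -0.1478  0.1123]
 [ 0.5307 -0.1566  0.1149]
 [ 0.5279 -0.1563  0.1157]
 [ 0.5251 -0.1518  0.1171]
 [ 0.5273 -0.1568  0.1188]
 [ 0.5337 -0.1562  0.1193]
 [ 0.5268 -0.1534  0.1201]
 [ 0.5289 -0.1465  0.1217]
 [ 0.5352 -0.158   0.1225]
 [ 0.533  -0.1529  0.1235]
 [ 0.5397 -0.152   0.1238]]
```

```bash
cat > c.py <<'E'
from h import *
np.set_printoptions(precision=4,suppress=True)
c=dict(np.load("top0.npz"));P=pts(c);f=c["frame"];hsv=cv2.cvtColor(f,cv2.COLOR_BGR2HSV)
v,u=np.mgrid[:400,:640]
box=(u>225)&(u<295)&(v>175)&(v<248)
m=(box&(P[...,2]>.027)&(P[...,2]<.042)).astype(np.uint8)
m=cv2.morphologyEx(m,cv2.MORPH_OPEN,np.ones((5,5),np.uint8))
n,l,s,_=cv2.connectedComponentsWithStats(m);m=l==1+np.argmax(s[1:,4])
Q=P[m];r=cv2.minAreaRect(Q[:,:2].astype(np.float32)*1000);print("roof",m.sum(),r,Q[:,:2].mean(0),np.median(Q[:,2]))
ev,V=np.linalg.eigh(np.cov(Q[:,:2].T));print("pca yaw",np.degrees(np.arctan2(V[1,1],V[0,1])),np.sqrt(ev*12))
o=box&(hsv[...,1]>110)&(hsv[...,0]<28)
n,l,s,ce=cv2.connectedComponentsWithStats(o.astype(np.uint8))
for i in range(1,n):print("orange",s[i,4],ce[i],onplane(c,ce[i],.0325)[:2],onplane(c,ce[i],.018)[:2])
def cc(u,v):return (200+(u+.5)/4-.5,140+(v+.5)/4-.5)
C=np.array([onplane(c,cc(*q),.006)[:2] for q in[(217,172),(128,255),(263,408),(355,323)]])
print("foot",C,C.mean(0),np.linalg.norm(C-np.roll(C,-1,0),axis=1))
d=(C[0]+C[1]-C[2]-C[3]);print("foot yaw",np.degrees(np.arctan2(d[1],d[0])))
o=bot.get_obs();print(o["ee_pos"],o["tcp_rot"])
E
python3 c.py
cat >> h.py <<'E'
from scipy.spatial.transform import Rotation as Ro
def go(tgt,jaw=None):
    "tool-frame shift to a world TCP; jaw = world yaw of jaw axis (mod 180), roll in rad"
    o=bot.get_obs();R=Ro.from_euler("xyz",o["tcp_rot"],degrees=True).as_matrix()
    s=R.T@(np.array(tgt)-o["ee_pos"]);y=np.degrees(np.arctan2(R[1,1],R[0,1]))
    print("t",round(o["time"],2),"tcp",o["ee_pos"].round(4),"jaw",y.round(2),"F",o["wrist_force"].round(2),"open",round(o["opening"],4),"q6",o["q"][5].round(1))
    if jaw is None: jaw=y
    dy=(jaw-y+90)%180-90   # turn about world z; tool x is down => sign flips
    print("shift",s.round(4),"roll",round(-np.radians(dy),4),"R",R.round(3).tolist())
E
python3 -c "
from h import *
go([.5337,-.151,.16],95.8)"
```

```text
roof 1063 ((560.5564575195312, 141.273193359375), (146.1126708984375, 72.23595428466797), 42.54166793823242) [0.5632 0.1423] 0.03450692015851538
pca yaw -138.2566849760321 [0.0719 0.1442]
orange 26 [264.6154 192.5769] [0.6208 0.1286] [0.6227 0.1302]
orange 25 [252.6  204.96] [0.5854 0.1622] [0.5868 0.1642]
orange 24 [239.2083 215.3333] [0.556  0.1995] [0.5571 0.2019]
foot [[0.6534 0.1631]
 [0.5927 0.2266]
 [0.4824 0.1276]
 [0.5434 0.062 ]] [0.568  0.1448] [0.0879 0.1482 0.0895 0.1495]
foot yaw 42.25892849781008
[ 0.1333 -0.5336  0.2313] [-91.348   89.9988 102.6795]
t 0.9 tcp [ 0.1333 -0.5336  0.2313] jaw -75.97 F [-0.24  0.61  0.72] open 0.0855 q6 90.0
shift [ 0.0713 -0.2741 -0.4812] roll 0.1436 R [[-0.0, 0.242, -0.97], [0.0, -0.97, -0.242], [-1.0, -0.0, -0.0]]
```

>>> apply_moves(commands=[[0.0,-0.137,-0.24,-0.7,1],[0.0,-0.137,-0.24,-0.7,1],[0.0,-0.137,-0.24,-0.7,1],[0.0,-0.137,-0.24,-0.7,1],[0.0,-0.137,-0.24,-0.7,1],[0.071,-0.274,-0.481,-1.427,1],[0.071,-0.274,-0.481,-1.427,1],[0.071,-0.274,-0.481,-1.427,1],[0.071,-0.274,-0.481,-1.427,1],[0.071,-0.274,-0.481,-1.427,1],[0.071,-0.274,-0.481,-1.427,1],[0.071,-0.274,-0.481,-1.427,1]], newtons=60)

```text
time: 2.1
ee_pos: [0.5355, -0.1478, 0.1583]
tcp_rot: [-134.3, 89.9, 141.7]
wrist_force: [-1.1, -1.1, 0.0]
opening: 0.0852
```

```bash
python3 - <<'E'
from h import *
go([.5337,-.151,.071],5.8)
c=cams.camera("scene");np.savez("scene1.npz",**c);f=c["frame"]
a=f[150:300,240:440];cv2.imwrite("pics/s1.png",cv2.resize(a,None,fx=4,fy=4,interpolation=cv2.INTER_CUBIC))
E
```

```text
t 2.1 tcp [ 0.5355 -0.1478  0.1583] jaw 6.0 F [-1.11 -1.05  0.01] open 0.0852 q6 68.5
shift [ 0.0873 -0.002   0.0031] roll 0.0036 R [[-0.001, 0.995, 0.105], [0.001, 0.105, -0.995], [-1.0, -0.001, -0.001]]
```

View pics/s1.png

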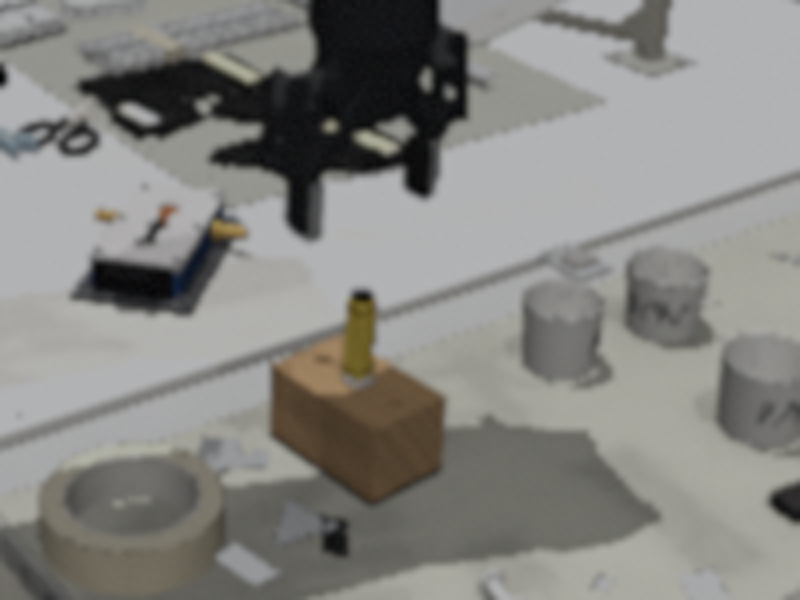

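The picture shows the yellow handle upright in the stand (crop 360,335), with the gripper above it and the jaws on either side. Going down to grip it.

>>> apply_moves(commands=[[0.03,-0.002,0.003,0,1],[0.06,-0.002,0.003,0,1],[0.08,-0.002,0.003,0,1],[0.087,-0.002,0.003,0,1],[0.087,-0.002,0.003,0,1],[0.087,-0.002,0.003,0,0],[0.087,-0.002,0.003,0,-1],[0.087,-0.002,0.003,0,-1],[0.087,-0.002,0.003,0,-1],[0.087,-0.002,0.003,0,-1],[0.087,-0.002,0.003,0,-1],[0.087,-0.002,0.003,0,-1]], newtons=60)

```text
time: 3.35
ee_pos: [0.5336, -0.1514, 0.072]
tcp_rot: [-135.8, 89.9, 140.2]
wrist_force: [-1.0, -1.1, 4.7]
opening: 0.0143
```

```bash
python3 - <<'E'
from h import *
go([.5337,-.151,.171],5.8)
E
```

```text
t 3.35 tcp [ 0.5336 -0.1514  0.072 ] jaw 6.0 F [-1.05 -1.1   4.74] open 0.0143 q6 68.2
shift [-0.099   0.     -0.0005] roll 0.0034 R [[-0.001, 0.995, 0.104], [0.001, 0.104, -0.995], [-1.0, -0.001, -0.001]]
```

>>> apply_moves(commands=[[-0.01,0,0,0,-1],[-0.03,0,0,0,-1],[-0.06,0,0,0,-1],[-0.09,0,0,0,-1],[-0.11,0,0,0,-1],[-0.11,0,0,0,-1],[-0.11,0,0,0,-1]], newtons=80)

```text
time: 4.05
ee_pos: [0.5338, -0.1515, 0.1816]
tcp_rot: [-132.5, 89.9, 143.5]
wrist_force: [0.1, -0.2, -1.7]
opening: 0.014
```

```bash
python3 - <<'E'
from h import *
# transit target: pin over the button, high
go([.5857,.162,.182],42.2)
c=cams.camera("scene");np.savez("scene2.npz",**c);f=c["frame"]
o=bot.get_obs();print(proj(c,o["ee_pos"]),proj(c,o["ee_pos"]+[0,0,.019-.066]),proj(c,o["ee_pos"]+[0,0,.019-.082]))
a=f[150:300,240:440];cv2.imwrite("pics/s2.png",cv2.resize(a,None,fx=4,fy=4,interpolation=cv2.INTER_CUBIC))
E
```

```text
t 4.05 tcp [ 0.5338 -0.1515  0.1816] jaw 6.0 F [ 0.1  -0.15 -1.66] open 0.014 q6 68.1
shift [-2.000e-04  8.440e-02 -3.063e-01] roll -0.6318 R [[-0.001, 0.995, 0.105], [0.001, 0.105, -0.995], [-1.0, -0.001, -0.001]]
[330.83913771 201.31388869] [329.94607048 218.9362255 ] [329.65057705 224.76701241]
```

View pics/s2.png

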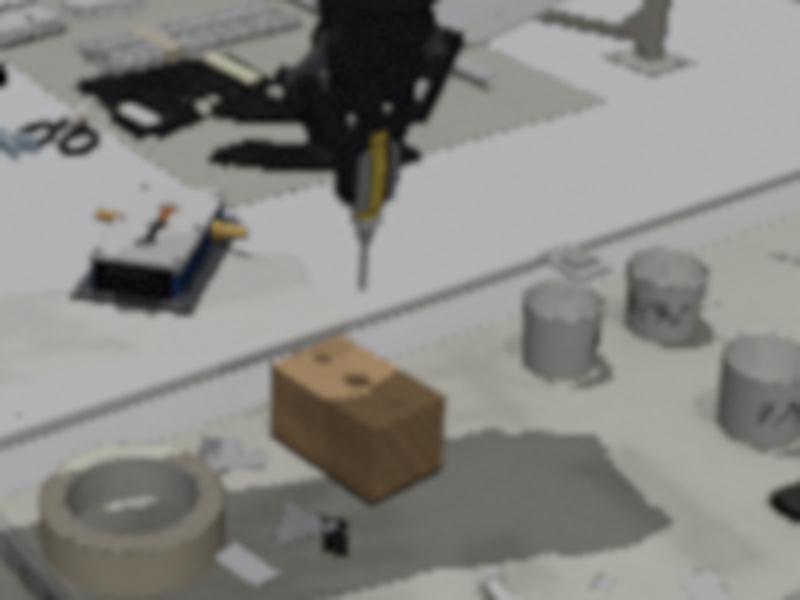

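The pin tip is at crop (362,289), about 75 mm below the handle's middle. The pin hangs vertical and the stand hole is empty. Carrying it over the button next.

>>> apply_moves(commands=[[0,0.01,-0.035,-0.1,-1],[0,0.02,-0.075,-0.2,-1],[0,0.032,-0.115,-0.3,-1],[0,0.044,-0.16,-0.4,-1],[0,0.056,-0.203,-0.5,-1],[0,0.067,-0.245,-0.6,-1],[0,0.078,-0.283,-0.632,-1],[0,0.084,-0.306,-0.632,-1],[0.03,0.084,-0.306,-0.632,-1],[0.057,0.084,-0.306,-0.632,-1],[0.057,0.084,-0.306,-0.632,-1],[0.057,0.084,-0.306,-0.632,-1]])

```text
time: 5.3
ee_pos: [0.5841, 0.1616, 0.1233]
tcp_rot: [-139.4, 89.7, 172.8]
wrist_force: [0.8, -0.4, -0.4]
opening: 0.0138
```

```bash
python3 - <<'E'
from h import *
go([.5857,.162,.095],42.2)
c=cams.camera("scene");np.savez("scene3.npz",**c);f=c["frame"]
o=bot.get_obs();B=np.array([.5857,.162,.0325]);u=np.array([.741,.672,0])
print("tip57",proj(c,o["ee_pos"]-[0,0,.057]),"button",proj(c,B),"half",proj(c,B-.03*u+[0,0,.0015]),"out",proj(c,B-.06*u+[0,0,.0015]))
a=f[150:250,220:345];cv2.imwrite("pics/s3.png",cv2.resize(a,None,fx=6,fy=6,interpolation=cv2.INTER_CUBIC))
E
```

```text
t 5.3 tcp [0.5841 0.1616 0.1233] jaw 42.2 F [ 0.78 -0.35 -0.38] open 0.0138 q6 63.2
shift [0.0282 0.0016 0.0009] roll 0.0001 R [[-0.005, 0.741, 0.672], [0.001, 0.672, -0.741], [-1.0, -0.003, -0.004]]
tip57 [281.17255303 192.67217937] button [281.43397028 202.7443858 ] half [278.60003987 206.46250722] out [275.64813886 210.78854656]
```

View pics/s3.png

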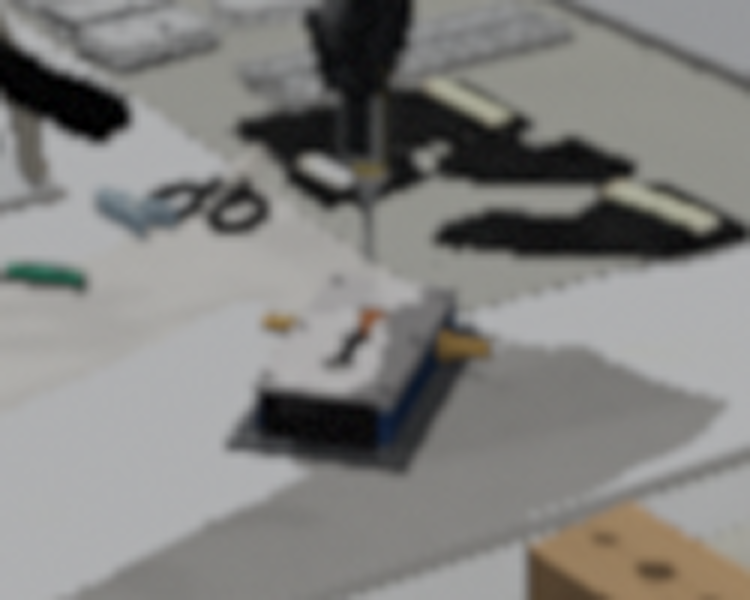

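The tip is at crop (370,257), straight above the button at (370,321). Both match what I predicted within about 1 px. Lowering now.

>>> apply_moves(commands=[[0.01,0.0016,0.0009,0,-1],[0.02,0.0016,0.0009,0,-1],[0.026,0.0016,0.0009,0,-1],[0.026,0.0016,0.0009,0,-1],[0.026,0.0016,0.0009,0,-1]])

```text
time: 5.85
ee_pos: [0.5865, 0.162, 0.0985]
tcp_rot: [-154.1, 89.8, 158.1]
wrist_force: [-0.4, -0.5, -1.5]
opening: 0.0139
```

```bash
python3 -c "
from h import *
go([.5857,.162,.090],42.2)"
```

```text
t 5.85 tcp [0.5865 0.162  0.0985] jaw 42.19 F [-0.36 -0.52 -1.51] open 0.0139 q6 63.2
shift [ 0.0085 -0.0006 -0.0005] roll -0.0002 R [[-0.003, 0.741, 0.672], [0.001, 0.672, -0.741], [-1.0, -0.001, -0.003]]
```

>>> apply_moves(commands=[[0.002,-0.0006,-0.0005,0,-1],[0.004,-0.0006,-0.0005,0,-1],[0.004,-0.0006,-0.0005,0,-1]])

```text
time: 6.15
ee_pos: [0.5856, 0.162, 0.0944]
tcp_rot: [-153.3, 89.8, 158.9]
wrist_force: [0.1, -0.4, -1.4]
opening: 0.0141
```

>>> apply_moves(commands=[[0.001,0,0,0,-1],[0.002,0,0,0,-1],[0.002,0,0,0,-1]])

```text
time: 6.45
ee_pos: [0.5855, 0.162, 0.0922]
tcp_rot: [-150.7, 89.8, 161.4]
wrist_force: [-0.3, 0.0, -1.9]
opening: 0.014
```

>>> apply_moves(commands=[[0.001,0,0,0,-1],[0.002,0,0,0,-1],[0.002,0,0,0,-1]])

```text
time: 6.75
ee_pos: [0.5854, 0.162, 0.09]
tcp_rot: [-148.2, 89.8, 163.9]
wrist_force: [-0.4, -0.4, -1.3]
opening: 0.0143
```

>>> apply_moves(commands=[[0.001,0,0,0,-1],[0.0015,0,0,0,-1],[0.0015,0,0,0,-1]])

```text
time: 7.05
ee_pos: [0.5854, 0.1619, 0.0884]
tcp_rot: [-147.6, 89.8, 164.6]
wrist_force: [-0.3, 0.1, -1.1]
opening: 0.0139
```

>>> apply_moves(commands=[[0.001,0,0,0,-1],[0.0015,0,0,0,-1],[0.0015,0,0,0,-1]])

```text
time: 7.35
ee_pos: [0.5855, 0.162, 0.0872]
tcp_rot: [-152.4, 89.8, 159.8]
wrist_force: [-0.2, -0.2, 1.8]
opening: 0.0142
```

>>> apply_moves(commands=[[0.001,0,0,0,-1],[0.001,0,0,0,-1]])

```text
time: 7.55
ee_pos: [0.5855, 0.162, 0.0863]
tcp_rot: [-153.5, 89.8, 158.7]
wrist_force: [-0.1, 0.5, 1.1]
opening: 0.014
```

>>> apply_moves(commands=[[0.001,0,0,0,-1],[0.001,0,0,0,-1]])

```text
time: 7.75
ee_pos: [0.5855, 0.162, 0.0854]
tcp_rot: [-154.8, 89.8, 157.4]
wrist_force: [-0.4, -0.6, 2.6]
opening: 0.0138
```

>>> apply_moves(commands=[[0.001,-0.001,0,0,-1],[0.001,-0.002,0,0,-1],[0.001,-0.002,0,0,-1]])

```text
time: 8.05
ee_pos: [0.5844, 0.1609, 0.0847]
tcp_rot: [-178.4, 89.9, 133.7]
wrist_force: [2.1, 1.8, 3.2]
opening: 0.0138
```

>>> apply_moves(commands=[[0,-0.001,0,0,-1],[0,-0.0015,0,0,-1],[0,-0.0015,0,0,-1]])

```text
time: 8.35
ee_pos: [0.5834, 0.1599, 0.0848]
tcp_rot: [173.7, 89.9, 125.9]
wrist_force: [1.9, 1.7, 2.9]
opening: 0.0138
```

>>> apply_moves(commands=[[0,-0.001,0,0,-1],[0,-0.0015,0,0,-1],[0,-0.0015,0,0,-1]])

```text
time: 8.65
ee_pos: [0.5825, 0.159, 0.085]
tcp_rot: [156.4, 89.9, 108.6]
wrist_force: [4.0, 2.9, 3.8]
opening: 0.014
```

```bash
python3 - <<'E'
from h import *
go([.5857,.162,.0835],42.2)
c=cams.camera("scene");s=dict(np.load("scene3.npz"))
a=np.hstack([x["frame"][175:235,250:312] for x in(s,c)]);cv2.imwrite("pics/s4.png",cv2.resize(a,None,fx=6,fy=6,interpolation=cv2.INTER_CUBIC))
E
```

```text
t 8.65 tcp [0.5825 0.159  0.085 ] jaw 42.2 F [3.98 2.87 3.78] open 0.014 q6 63.0
shift [ 0.0015  0.0044 -0.0001] roll -0.0001 R [[-0.001, 0.741, 0.672], [0.002, 0.672, -0.741], [-1.0, 0.001, -0.002]]
```

View pics/s4.png

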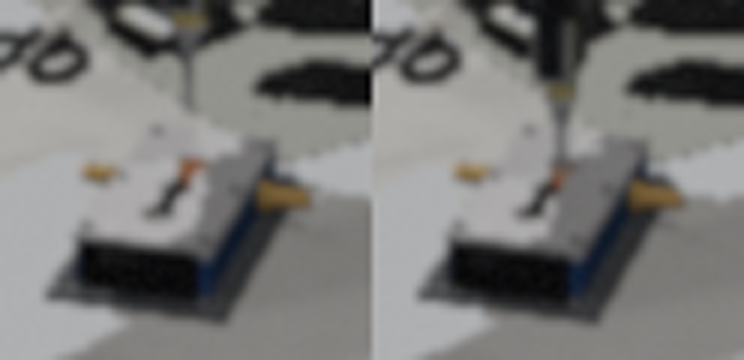

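The lateral force rose to 4.9 N after about 4 mm, so the button is catching on the lips and the pin is in the socket. Backing off 2 mm and pressing down fully.

>>> apply_moves(commands=[[0,0.001,0,0,-1],[0,0.002,0,0,-1],[0,0.002,0,0,-1]])

```text
time: 9.0
ee_pos: [0.5833, 0.1599, 0.0845]
tcp_rot: [-155.0, 89.8, 157.2]
wrist_force: [-1.7, -0.9, 4.0]
opening: 0.0143
```

>>> apply_moves(commands=[[0.001,0,0,0,-1],[0.0015,0,0,0,-1],[0.0015,0,0,0,-1]])

```text
time: 9.3
ee_pos: [0.5832, 0.1598, 0.0829]
tcp_rot: [-149.7, 89.8, 162.5]
wrist_force: [-1.2, -1.2, 4.7]
opening: 0.014
```

>>> apply_moves(commands=[[0.001,0,0,0,-1],[0.001,0,0,0,-1]])

```text
time: 9.5
ee_pos: [0.5832, 0.1598, 0.0819]
tcp_rot: [-150.5, 89.8, 161.7]
wrist_force: [-0.9, -0.3, 4.9]
opening: 0.0137
```

>>> apply_moves(commands=[[0.0007,0,0,0,-1],[0.0007,0,0,0,-1]])

```text
time: 9.7
ee_pos: [0.5832, 0.1598, 0.0812]
tcp_rot: [-150.2, 89.8, 162.0]
wrist_force: [-1.2, 0.2, 5.9]
opening: 0.014
```

>>> apply_moves(commands=[[0.0005,0,0,0,-1],[0.0005,0,0,0,-1]])

```text
time: 9.9
ee_pos: [0.5832, 0.1598, 0.081]
tcp_rot: [-154.1, 89.8, 158.1]
wrist_force: [-1.9, 0.2, 6.0]
opening: 0.0143
```

>>> apply_moves(commands=[[0.0006,0,0,0,-1],[0.0006,0,0,0,-1]])

```text
time: 10.1
ee_pos: [0.5833, 0.1598, 0.081]
tcp_rot: [-161.8, 89.9, 150.4]
wrist_force: [-1.9, -1.1, 7.6]
opening: 0.0141
```

The button is bottomed: z stays at 0.081 while the force rises to about 9 N. Pushing the slide out with it held down.

>>> apply_moves(commands=[[0.0003,-0.002,0,0,-1],[0.0003,-0.004,0,0,-1],[0.0003,-0.006,0,0,-1],[0.0003,-0.008,0,0,-1],[0.0003,-0.008,0,0,-1]])

```text
time: 10.6
ee_pos: [0.5779, 0.1549, 0.0813]
tcp_rot: [143.4, 89.9, 95.6]
wrist_force: [1.1, 2.2, 5.6]
opening: 0.0143
```

```bash
python3 -c "
from h import *
go([.5412,.1217,.081],42.2)"
```

```text
t 10.6 tcp [0.5779 0.1549 0.0813] jaw 42.19 F [1.07 2.2  5.56] open 0.0143 q6 62.7
shift [ 0.0002 -0.0495 -0.0001] roll -0.0001 R [[-0.0, 0.741, 0.672], [0.002, 0.672, -0.741], [-1.0, 0.001, -0.002]]
```

>>> apply_moves(commands=[[0.0005,-0.003,0,0,-1],[0.0005,-0.006,0,0,-1],[0.0005,-0.009,0,0,-1],[0.0005,-0.012,0,0,-1],[0.0005,-0.015,0,0,-1],[0.0005,-0.018,0,0,-1],[0.0005,-0.018,0,0,-1]])

```text
time: 11.3
ee_pos: [0.565, 0.1431, 0.0813]
tcp_rot: [115.1, 89.8, 67.3]
wrist_force: [0.5, 1.6, 5.3]
opening: 0.014
```

>>> apply_moves(commands=[[0.0004,-0.003,0,0,-1],[0.0004,-0.006,0,0,-1],[0.0004,-0.009,0,0,-1],[0.0004,-0.012,0,0,-1],[0.0004,-0.015,0,0,-1],[0.0004,-0.018,0,0,-1],[0.0004,-0.018,0,0,-1]])

```text
time: 12.0
ee_pos: [0.5521, 0.1313, 0.0814]
tcp_rot: [104.7, 89.7, 56.9]
wrist_force: [0.7, 1.9, 5.1]
opening: 0.0141
```

```bash
python3 - <<'E'
from h import *
go([.5412,.1217,.081],42.2)
c=cams.camera("scene");np.savez("scene5.npz",**c)
a=c["frame"][170:245,245:345];cv2.imwrite("pics/s5.png",cv2.resize(a,None,fx=7,fy=7,interpolation=cv2.INTER_CUBIC))
E
```

```text
t 12.0 tcp [0.5521 0.1313 0.0814] jaw 42.21 F [0.71 1.94 5.07] open 0.0141 q6 61.1
shift [ 0.0004 -0.0146 -0.0002] roll 0.0001 R [[0.003, 0.741, 0.672], [0.004, 0.672, -0.741], [-1.0, 0.005, -0.001]]
```

View pics/s5.png

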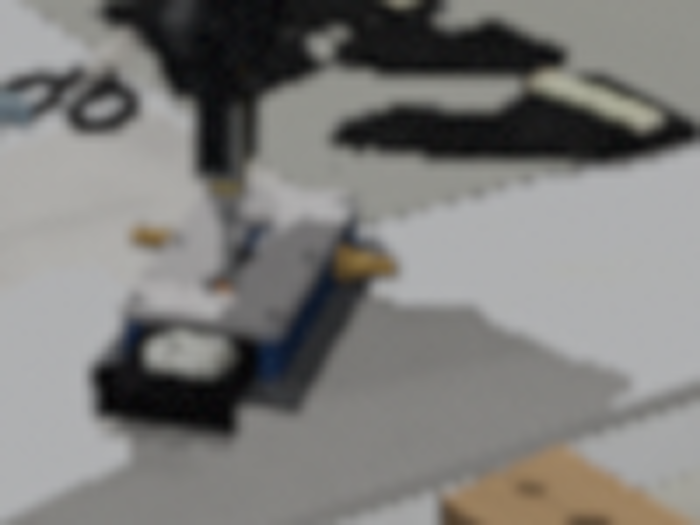

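The slide is out by about 45 mm: the white disc shows at crop (190,350) and the button is by the out window. Continuing to the end stop.

>>> apply_moves(commands=[[0.0005,-0.003,0,0,-1],[0.0005,-0.006,0,0,-1],[0.0005,-0.009,0,0,-1],[0.0005,-0.012,0,0,-1],[0.0005,-0.012,0,0,-1]])

```text
time: 12.55
ee_pos: [0.5437, 0.1237, 0.0814]
tcp_rot: [99.8, 89.6, 52.1]
wrist_force: [1.1, 1.2, 5.8]
opening: 0.0137
```

>>> apply_moves(commands=[[0.0004,-0.001,0,0,-1],[0.0004,-0.002,0,0,-1],[0.0004,-0.002,0,0,-1]])

```text
time: 12.85
ee_pos: [0.5428, 0.1228, 0.0815]
tcp_rot: [96.9, 89.5, 49.2]
wrist_force: [1.9, 2.7, 5.0]
opening: 0.0138
```

>>> apply_moves(commands=[[0.0004,-0.001,0,0,-1],[0.0004,-0.0015,0,0,-1],[0.0004,-0.0015,0,0,-1]])

```text
time: 13.15
ee_pos: [0.5423, 0.1224, 0.0816]
tcp_rot: [94.6, 89.4, 46.9]
wrist_force: [1.3, 1.9, 5.4]
opening: 0.0138
```

>>> apply_moves(commands=[[0.0006,-0.001,0,0,-1],[0.0006,-0.002,0,0,-1],[0.0006,-0.002,0,0,-1]])

```text
time: 13.45
ee_pos: [0.5414, 0.1216, 0.0815]
tcp_rot: [93.5, 89.2, 45.8]
wrist_force: [0.9, 2.8, 5.5]
opening: 0.0142
```

>>> apply_moves(commands=[[0.0005,-0.001,0,0,-1],[0.0005,-0.002,0,0,-1],[0.0005,-0.002,0,0,-1]])

```text
time: 13.75
ee_pos: [0.5405, 0.1208, 0.0815]
tcp_rot: [92.6, 89.1, 44.9]
wrist_force: [1.3, 1.7, 4.9]
opening: 0.0144
```

>>> apply_moves(commands=[[0.0005,-0.001,0,0,-1],[0.0005,-0.002,0,0,-1],[0.0005,-0.002,0,0,-1]])

```text
time: 14.05
ee_pos: [0.5397, 0.12, 0.0814]
tcp_rot: [91.9, 89.0, 44.2]
wrist_force: [0.6, 3.1, 4.9]
opening: 0.0139
```

>>> apply_moves(commands=[[0.0005,-0.001,0,0,-1],[0.0005,-0.002,0,0,-1],[0.0005,-0.002,0,0,-1]])

```text
time: 14.35
ee_pos: [0.5391, 0.1194, 0.0816]
tcp_rot: [90.8, 88.8, 43.1]
wrist_force: [1.6, 3.2, 5.8]
opening: 0.0139
```

>>> apply_moves(commands=[[0.0005,-0.001,0,0,-1],[0.0005,-0.002,0,0,-1],[0.0005,-0.002,0,0,-1]])

```text
time: 14.65
ee_pos: [0.5388, 0.119, 0.0818]
tcp_rot: [90.1, 88.6, 42.4]
wrist_force: [3.3, 3.7, 4.2]
opening: 0.0142
```

>>> apply_moves(commands=[[0.0004,-0.001,0,0,-1],[0.0004,-0.002,0,0,-1],[0.0004,-0.003,0,0,-1]])

```text
time: 14.95
ee_pos: [0.5381, 0.1181, 0.0823]
tcp_rot: [89.1, 88.4, 41.5]
wrist_force: [7.3, 7.3, 5.4]
opening: 0.0142
```

```bash
python3 - <<'E'
from h import *
go([.5412,.1217,.081],42.2)
c=cams.camera("scene");np.savez("scene6.npz",**c)
a=c["frame"][170:245,245:345];cv2.imwrite("pics/s6.png",cv2.resize(a,None,fx=7,fy=7,interpolation=cv2.INTER_CUBIC))
P=pts(c);u=np.array([.741,.672,0]);B=np.array([.5857,.162,.034])
for dy in(-.02,-.01,0,.01,.02):
  for s in (.02,):pass
v,uu=np.mgrid[:400,:640];m=(P[...,2]>.005)&(P[...,2]<.045);d=(P-B)@u;l=(P-B)@np.array([-.672,.741,0])
m&=(abs(l)<.028)&(d<-.1)&(d>-.19);print(m.sum(),np.percentile(d[m],[0,3,10,25,50]))
E
```

```text
t 14.95 tcp [0.5381 0.1181 0.0823] jaw 42.38 F [7.3  7.3  5.39] open 0.0142 q6 59.6
shift [ 0.0014  0.0047 -0.0005] roll 0.0032 R [[0.021, 0.738, 0.674], [0.019, 0.674, -0.739], [-1.0, 0.028, 0.0]]
277 [-0.17157256 -0.16539879 -0.16007764 -0.15483611 -0.15284782]
```

View pics/s6.png

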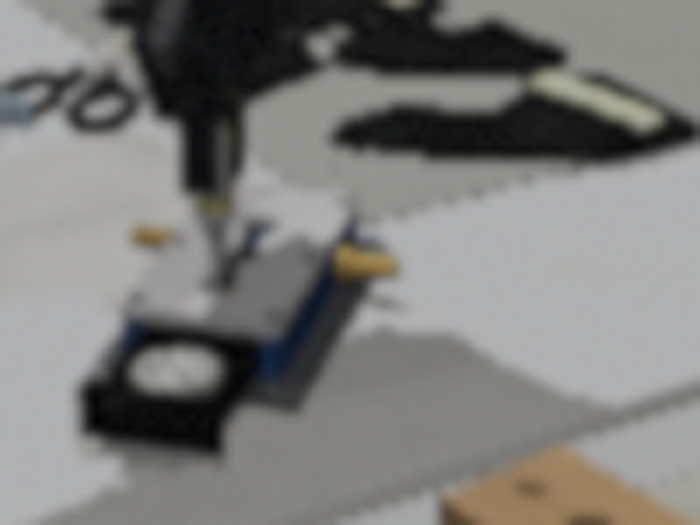

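The lateral force climbed to about 10 N and the disc is fully exposed at crop (180,370), so the slide is at its end stop. Easing the side load off before lifting.

>>> apply_moves(commands=[[0.0003,0.001,0,0,-1],[0.0003,0.002,0,0,-1],[0.0003,0.002,0,0,-1]])

```text
time: 15.3
ee_pos: [0.5392, 0.1194, 0.0818]
tcp_rot: [89.6, 88.4, 42.0]
wrist_force: [-1.3, 0.7, 3.7]
opening: 0.0142
```

>>> apply_moves(commands=[[-0.003,0,0,0,-1],[-0.006,0,0,0,-1],[-0.009,0,0,0,-1],[-0.012,0,0,0,-1],[-0.02,0,0,0,-1],[-0.035,0,0,0,-1],[-0.06,0,0,0,-1],[-0.09,0,0,0,-1],[-0.1,0,0,0,-1],[-0.1,0,0,0,-1],[-0.1,0,0,0,-1]])

```text
time: 16.4
ee_pos: [0.537, 0.1174, 0.181]
tcp_rot: [90.4, 88.5, 42.8]
wrist_force: [-0.2, 0.0, -1.7]
opening: 0.014
```

```bash
python3 - <<'E'
from h import *
go([.5336,-.1514,.182],6.0)
c=cams.camera("scene");np.savez("scene7.npz",**c)
o=bot.get_obs();R=Ro.from_euler("xyz",o["tcp_rot"],degrees=True).as_matrix();tip=o["ee_pos"]+R[:,0]*.057
print("tip pred",proj(c,tip),"crop",(proj(c,tip)-[240,150]+.5)*[6,6]-.5)
B=np.array([.5857,.162,.0325]);u=np.array([.741,.672,0]);print("out crop",(proj(c,B-.06*u)-[240,150]+.5)*6-.5)
a=c["frame"][150:250,240:365];cv2.imwrite("pics/s7.png",cv2.resize(a,None,fx=6,fy=6,interpolation=cv2.INTER_CUBIC))
E
```

```text
t 16.4 tcp [0.537  0.1174 0.181 ] jaw 42.38 F [-0.2   0.01 -1.72] open 0.014 q6 59.6
shift [-0.006  -0.1836  0.1963] roll 0.635 R [[0.02, 0.738, 0.674], [0.018, 0.674, -0.739], [-1.0, 0.027, -0.0]]
tip pred [274.75957023 184.09078354] crop [211.05742135 207.04470122]
out crop [216.43014015 369.89300762]
```

View pics/s7.png

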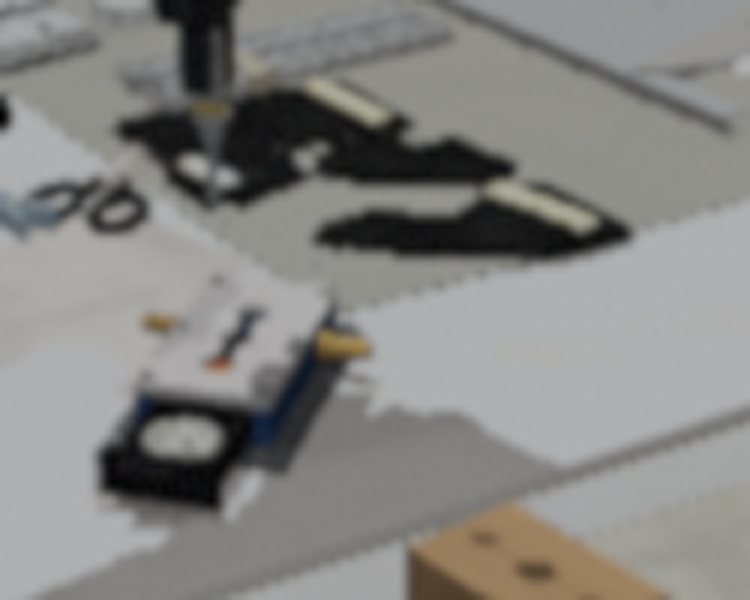

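The button is up in the out window (orange at crop 217,364) and the slide is fully out. Carrying the tool back to the stand.

>>> apply_moves(commands=[[-0.001,-0.025,0.025,0.1,-1],[-0.002,-0.05,0.053,0.2,-1],[-0.003,-0.08,0.085,0.3,-1],[-0.004,-0.11,0.117,0.4,-1],[-0.005,-0.14,0.15,0.5,-1],[-0.006,-0.165,0.177,0.6,-1],[-0.006,-0.183,0.196,0.635,-1],[-0.006,-0.183,0.196,0.635,-1],[-0.006,-0.183,0.196,0.635,-1],[-0.006,-0.183,0.196,0.635,-1]])

```text
time: 17.45
ee_pos: [0.5334, -0.15, 0.1807]
tcp_rot: [130.7, 88.5, 46.7]
wrist_force: [0.2, -0.1, -1.0]
opening: 0.0142
```

```bash
python3 - <<'E'
from h import *
go([.5332,-.1518,.135],6.0)
c=cams.camera("scene");np.savez("scene8.npz",**c)
o=bot.get_obs();R=Ro.from_euler("xyz",o["tcp_rot"],degrees=True).as_matrix();tip=o["ee_pos"]+R[:,0]*.057
f=lambda p:(proj(c,p)-[280,170]+.5)*6-.5
print("tip pred",f(tip),"hole",f([.5336,-.1514,.06]))
a=c["frame"][170:270,280:400];cv2.imwrite("pics/s8.png",cv2.resize(a,None,fx=6,fy=6,interpolation=cv2.INTER_CUBIC))
E
```

```text
t 17.45 tcp [ 0.5334 -0.15    0.1807] jaw 6.06 F [ 0.24 -0.05 -0.98] open 0.0142 q6 67.6
shift [ 0.0457 -0.0013  0.0026] roll 0.001 R [[0.018, 0.994, 0.106], [0.019, 0.105, -0.994], [-1.0, 0.019, -0.017]]
tip pred [299.39060773 314.10436458] hole [294.61699667 453.32508951]
```

View pics/s8.png

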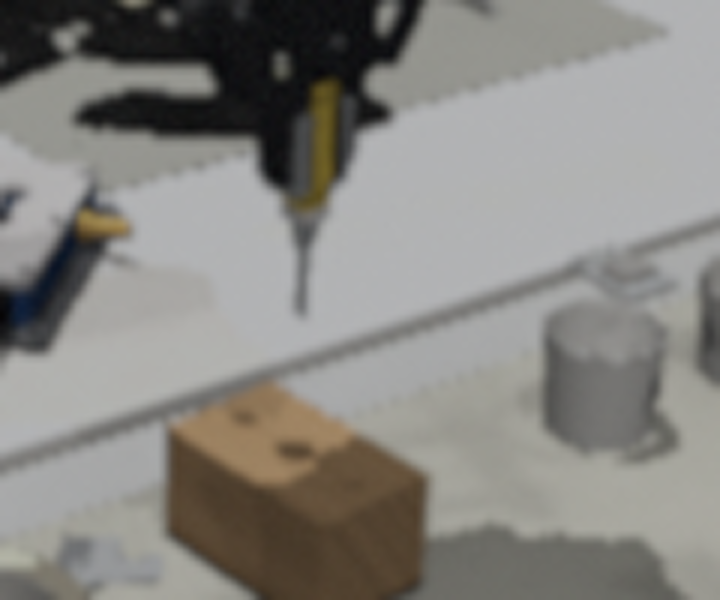

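The tip (302,313) and the hole (294,450) both match prediction. Descending.

>>> apply_moves(commands=[[0.015,-0.0013,0.0026,0,-1],[0.03,-0.0013,0.0026,0,-1],[0.046,-0.0013,0.0026,0,-1],[0.046,-0.0013,0.0026,0,-1],[0.046,-0.0013,0.0026,0,-1]])

```text
time: 18.0
ee_pos: [0.5331, -0.1511, 0.1348]
tcp_rot: [131.2, 88.5, 47.4]
wrist_force: [-0.0, -0.2, -1.2]
opening: 0.0142
```

```bash
python3 -c "
from h import *
go([.5332,-.1518,.090],6.0)"
```

```text
t 18.0 tcp [ 0.5331 -0.1511  0.1348] jaw 6.12 F [-0.   -0.17 -1.25] open 0.0142 q6 67.4
shift [ 0.0448 -0.0009  0.0015] roll 0.0021 R [[0.017, 0.994, 0.107], [0.019, 0.107, -0.994], [-1.0, 0.019, -0.017]]
```

>>> apply_moves(commands=[[0.015,-0.0005,0.001,0,-1],[0.03,-0.0007,0.0013,0,-1],[0.045,-0.0009,0.0015,0,-1],[0.045,-0.0009,0.0015,0,-1],[0.045,-0.0009,0.0015,0,-1]])

```text
time: 18.5
ee_pos: [0.5328, -0.1518, 0.0892]
tcp_rot: [133.6, 88.6, 49.8]
wrist_force: [-0.2, -0.1, -1.1]
opening: 0.014
```

```bash
python3 -c "
from h import *
go([.5332,-.1518,.073],6.0)"
```

```text
t 18.5 tcp [ 0.5328 -0.1518  0.0892] jaw 6.12 F [-0.24 -0.05 -1.14] open 0.014 q6 67.3
shift [0.0162 0.0001 0.0004] roll 0.0021 R [[0.016, 0.994, 0.107], [0.019, 0.107, -0.994], [-1.0, 0.018, -0.017]]
```

>>> apply_moves(commands=[[0.003,0,0.0002,0,-1],[0.006,0,0.0003,0,-1],[0.008,0,0.0004,0,-1],[0.008,0,0.0004,0,-1]])

```text
time: 18.9
ee_pos: [0.5329, -0.152, 0.081]
tcp_rot: [134.1, 88.6, 50.3]
wrist_force: [-0.1, 0.6, -1.5]
opening: 0.0142
```

>>> apply_moves(commands=[[0.002,0,0,0,-1],[0.004,0,0,0,-1],[0.006,0,0,0,-1],[0.006,0,0,0,-1]])

```text
time: 19.3
ee_pos: [0.5328, -0.1518, 0.0746]
tcp_rot: [135.2, 88.6, 51.4]
wrist_force: [-0.8, -0.4, -1.0]
opening: 0.0137
```

>>> apply_moves(commands=[[0.001,0,0,0,-1],[0.0015,0,0,0,-1],[0.0015,0,0,0,-1]])

```text
time: 19.6
ee_pos: [0.5328, -0.1517, 0.073]
tcp_rot: [135.5, 88.6, 51.6]
wrist_force: [0.6, 0.2, -1.9]
opening: 0.0138
```

>>> apply_moves(commands=[[0.0008,0,0,0,-1],[0.0008,0,0,0,-1]])

```text
time: 19.8
ee_pos: [0.5329, -0.1518, 0.0723]
tcp_rot: [134.9, 88.6, 51.0]
wrist_force: [-0.4, -0.3, -0.1]
opening: 0.014
```

>>> apply_moves(commands=[[0.0008,0,0,0,-1],[0.0008,0,0,0,-1]])

```text
time: 20.0
ee_pos: [0.533, -0.1518, 0.0722]
tcp_rot: [133.7, 88.6, 49.9]
wrist_force: [-1.5, 0.9, 4.3]
opening: 0.0139
```

The collar is seated (5 N at z 0.072). Releasing and retreating.

>>> apply_moves(commands=[[0,0,0,0,-0.4],[0,0,0,0,0],[0,0,0,0,0.3],[0,0,0,0,0.6],[0,0,0,0,0.6],[0,0,0,0,0.6]])

```text
time: 20.6
ee_pos: [0.533, -0.1518, 0.0721]
tcp_rot: [133.9, 88.6, 50.0]
wrist_force: [-0.3, -0.0, -0.4]
opening: 0.0683
```

>>> apply_moves(commands=[[-0.02,0,0,0,0.6],[-0.05,0,0,0,0.6],[-0.09,0,0,0,0.6],[-0.13,0,0,0,0.6],[-0.16,0,0,0,0.6],[-0.16,0.0,0.1,0,0.6],[-0.16,0.0,0.2,0,0.6],[-0.16,0.0,0.2,0,0.6],[-0.16,0.0,0.2,0,0.6],[-0.16,0.0,0.2,0,0.6],[-0.16,0.0,0.2,0,0.6]])

```text
time: 21.7
ee_pos: [0.5515, -0.3547, 0.2273]
tcp_rot: [138.4, 88.6, 54.4]
wrist_force: [0.2, 0.6, 0.2]
opening: 0.0681
```

```bash
python3 - <<'E'
from h import *
go([.5332,-.1518,.073],6.0)
c=cams.camera("top");s=cams.camera("scene")
P=pts(c);m=(np.hypot(P[...,0]-.533,P[...,1]+.151)<.02)&(P[...,2]>.112)&(P[...,2]<.14);print("handle top",m.sum(),P[m].mean(0))
u=np.array([.741,.672,0]);B=np.array([.5857,.162,.034])
hsv=cv2.cvtColor(c["frame"],cv2.COLOR_BGR2HSV)
o=(hsv[...,1]>110)&(hsv[...,0]<28);o[:, :225]=0;o[:,295:]=0;o[:170]=0;o[250:]=0
n,l,st,ce=cv2.connectedComponentsWithStats(o.astype(np.uint8))
for i in range(1,n):
    if st[i,4]>4:X=onplane(c,ce[i],.0325);print("orange",st[i,4],X[:2],"along",(X-B)@u)
for k in["marker","syringe","mix_cup_3"]:
    for r in cams.spot_in(k,"top")[:2]:print(k,np.round(r["rect"],1),round(r["confidence"],2))
a=cv2.resize(c["frame"][150:260,215:395],None,fx=4,fy=4,interpolation=cv2.INTER_CUBIC);cv2.imwrite("pics/t9.png",a)
E
```

```text
t 21.7 tcp [ 0.5515 -0.3547  0.2273] jaw 6.0 F [0.22 0.62 0.16] open 0.0681 q6 50.6
shift [ 0.1581  0.0005 -0.2008] roll 0.0001 R [[0.015, 0.994, 0.105], [0.02, 0.105, -0.994], [-1.0, 0.017, -0.019]]
handle top 34 [ 0.53240386 -0.14985655  0.12001598]
orange 27 [0.62028353 0.12898216] along 0.0034384124784190354
orange 23 [0.55591896 0.19980819] along 0.00333935191207688
orange 24 [0.54136301 0.12230601] along -0.05952807128106709
marker [233.3 185.7 295.9 255.7] 0.7
marker [160.  251.1 177.8 266.4] 0.65
syringe [416.  228.1 452.3 244.5] 0.79
mix_cup_3 [348.1 146.1 369.  171.2] 0.74
mix_cup_3 [343.7 207.6 380.5 237.4] 0.16
```

View pics/t9.png

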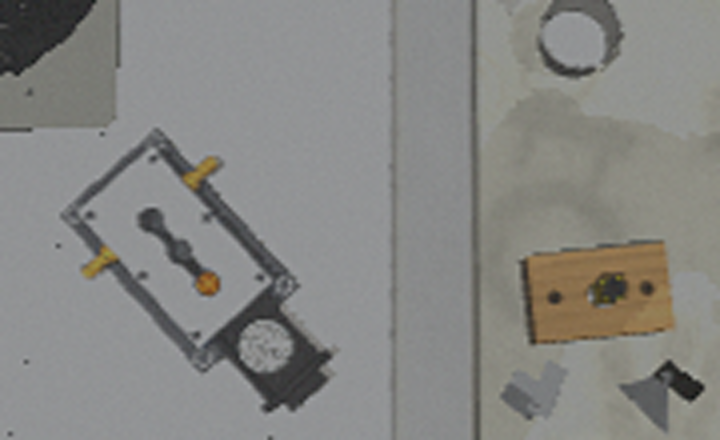

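The button sits filled-orange in the out window (207,284) and the white disc is exposed (265,345). The tool stands upright in its hole (605,290), and the bystanders are where they were. Handing in.

```bash
python3 -c "
from workcell import bot
print(bot.job_done())"
```

```text
the job is handed in; nothing more can be done
None
```

The filter slide is out at its end stop with the button up and locked. The pin tool is back in its stand. I handed the job in at about 22 s of the 72 s allowed.

**What I did:**
- **Press:** I took the pin tool from the stand and set the pin in the button's socket. I pressed it to the hard stop, where the height stopped at about 9 N.
- **Push:** With the button held down, I pushed the slide out. It dragged at about 2–3 N until the side force rose to about 10 N at the end stop.
- **Return:** I eased the side load, lifted the pin straight out and stood the tool back in its hole. It seated at about 5 N and I released it.

**Last checks:**
- **Slide:** The top camera measures the button 59.4 mm from where it started. The stop is at 60 mm, so this agrees within camera accuracy. The orange head shows in the out window and the filter disc is exposed.
- **Force:** The highest load I read on the unit was about 12.5 N (limit 18 N). Readings come only at the end of each move, so a brief higher peak between them would not show.
- **Tool:** It stands upright in the hole, with its top about 120 mm above the bench against about 122 mm before.
- **Bystanders:** The marker, syringe and nearest cup were found where they were at the start, within a few pixels. I did not measure the other two cups.

**What was off:**
- **Network:** It once labelled the filter unit "marker" with 0.70 confidence. The real marker was its second answer, in its old place.
- **Early push:** While testing whether the pin was in the socket, I pushed about 4 mm with the button only partly down. The button caught on the lips at about 5 N, so I backed off before pressing it fully.
- **Gripper tilt:** Pushing tilted the gripper about 1.5°, which did not affect seating the tool.

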